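# Scan a lamp hinge pin and hold it through both bracket bushings

## Robot

A 7-joint arm with a two-finger parallel gripper is mounted at the origin on the work surface. World frame = base frame: x ahead of the robot, y to its left, z up, the work surface at z = 0. Lengths are in m, angles in rad, forces in N, time in s.
With the tool pointing down it reaches from about 0.425 to 0.8 m from the base axis. Payload 8.3 kg.
Tool frame: the origin (TCP) lies between the finger pads; the fingertips stand 8 mm ahead of it and the grasp point (between the pads) lies 11 mm behind it; z points along the fingers, y is the line along which they close (so a half turn about z gives the same grasp; the last joint's range is limited). The gripper opens to 85 mm and grips with 20 to 120 N. Pads are 22 mm wide; open, the fingers measure 114 mm over their backs; the gripper's body (76 mm by 85 mm) begins 54 mm behind the grasp point. The pads swing forward as they close: fully open they stand 13 mm farther back than shut.
Start: joints at [1.247, 0.383, 0.016, 1.37, -0.006, 1.388, -0.046], TCP at [0.161, -0.604, 0.204] pointing down, gripper open.
Joint ranges: [-2.95, 2.95], [-0.25, 2.06], [-1.52, 1.56], [0.18, 2.33], [-1.44, 4.58], [0.02, 2.06], [-3.01, 3.01]. Speed limits (rad/s): [2.39, 2.39, 3.01, 3.01, 3.14, 3.14, 3.14].

## Interface

Orientations are given as [roll, pitch, yaw] about the fixed x, y, z axes, in that order (R = Rz(yaw) Ry(pitch) Rx(roll)).
In Python, from station import ctrl, readout, camera, calibration gives the robot as it stands. The module is installed in compiled form; this text tells all that it offers. Calls block until the motion is done:
- ctrl.move_pose(position, orientation): joint-space move of the TCP to a pose.
- ctrl.servo_line(position, attitude=None, rate=0.15, f_stop=None): straight line of the TCP; attitude=None keeps the orientation; rate is the mean speed in m/s. With f_stop (N) it stops when the force on the tool has changed by that much, and returns True; else False.
- ctrl.move_j(angles): joint-space move.
- ctrl.release() and ctrl.clamp(): open the fingers fully, or close them until they stop; the grip force is fixed at half the most.
- ctrl.sleep(seconds).
- ctrl.solve_ik(position, orientation): joint angles nearest the present ones, or None.
- readout.get_obs(): the state.
- camera(name): name is "scene" or "top" or "wrist"; returns the picture (480x640x3 uint8, red, green, blue); there is no depth.
- calibration(name): a dict with "K" (3x3 intrinsics, pixels), "R" (3x3) and "t" (3): a world point X has camera coordinates R X + t. Camera axes: x right, y down, z forward; pixel columns grow to the right and rows downward; lengths in m; the calibration is good to about 2 mm. A picture is of the moment at which its call begins: read the wrist's pose just before it. calibration takes no time and is no camera call; for the wrist camera it gives the pose at the moment of the call.
A pose or a line that the arm cannot do raises ctrl.MotionError and nothing moves.
- ctrl.hand_in(): hands the job in; it is judged then, once.
The state is a dict: "time": time; "joints": joint angles; "joint_velocities": joint speeds; "effort": joint torques, N m; "tool_pos": TCP position; "orientation": TCP orientation; "wrist_force": force on the tool from outside, world axes, zero at the start; "moment": the same for the moment, N m; "width": finger opening in m; "gripper_force": force on a finger pad.
Only numpy, scipy, OpenCV 4.12 (cv2) and the standard library are available. Lean on these libraries where they do the work, as an engineer would, in place of code of your own. Each camera call takes 0.05 s, during which the arm holds its last target. There are 200 camera calls.

## Task

Book out the hinge pin of the bench magnifier: while it stands fully down in its socket, turn it by its black knob until the white mark on its blue collar faces the scanner's red window, and leave it so for a second. Then lift it out and lower it tip first through the upper and then the lower brass bushing of the white lamp bracket, and finish still holding it there for the retaining clip to be fitted: upright and still, tip showing about a centimetre below the lower bushing and the collar clear above the upper one. Leave the circuit board, jar, soldering-iron stand and meter where they are.

Things in the scene. Friction and masses are not known exactly. Their poses are not given: they have to be found in the camera images.
- pin: Loose upright hinge pin, 134 mm tall, 0.06 to 0.13 kg. Origin: centre of its lower tip, z up the pin. Steel shaft 10 mm diameter to z = 80, tapered over the lowest 9 mm to 4.4 mm; blue collar 32 mm diameter, z = 80 to 94; black round knob 24 mm diameter, z = 94 to 134, gripped from above. White mark on the collar's +x side; white stripe on the knob's top from centre to edge, also to +x.
- pin_tip (a point): Centre of the pin's lower tip (same point as the pin's origin).
- pin_collar (a point): On the pin's axis at the underside of the collar, 80 mm above the tip.
- mark (a point): Centre of the white mark on the collar's side: 16 mm from the pin's axis towards the pin's +x, 87 mm above the tip.
- station: Fixed station, z up; origin on the work surface under the socket. Base 150 x 76 x 5 mm. Socket: grey pillar 34 x 34 mm, top at z = 85, 12 mm hole; the pin's collar rests on its top, tip 5 mm above the work surface, and turns freely. Dark scanner block 42 (x) x 56 (y) mm, top at z = 97, on the socket's -x side, red window facing +x: the mark must point along the station's -x.
- socket (a point): Centre of the socket hole's mouth, on the pillar's top, 85 mm above the work surface.
- window (a point): Centre of the scanner's red window: 48 mm from the socket's axis along the station's -x, 90 mm above the work surface.
- bracket: Fixed white bracket, z up; origin on the work surface under the common vertical axis of both bushings. Two lugs 50 (x) x 44 (y) x 12 mm with brass bushings of 13 mm bore: lower z = 35 to 47, upper z = 77 to 89; free below (base top z = 8). Spine at x = -41 to -25, as high as the upper lug. A pin let go drops until its collar rests on the upper lug.
- upper_bushing (a point): Centre of the mouth of the upper bushing, at the upper lug's top, 89 mm above the work surface.
- lower_bushing (a point): Centre of the lower end of the lower bushing, at the lower lug's underside, 35 mm above the work surface, 54 mm straight below upper_bushing.
- circuit_board: Bystander: loose green circuit board with parts on it, 110 x 75 mm, 28 mm tall; origin under its centre.
- flux_jar: Bystander: amber jar with red cap, 44 mm diameter, 55 mm tall; origin under its centre.
- iron_stand: Bystander: black soldering-iron stand with a white-handled iron leaning out of it, 110 x 75 mm base, about 190 mm tall; origin under its base's centre.
- meter: Bystander: yellow hand meter lying flat, 150 x 80 x 43 mm; origin under its centre.
Mind the look-alikes: they are no part of the job. What is shaped like the bracket but orange is not meant. There is more than one size of the pin; the job needs the larger.

How it is judged:
On the way, in this order (a step that is already met when the one before it is completed fails the run):
1. the pin, down in its socket (collar within 4 mm of the socket's top), has its mark turned to the scanner window (within about 22 degrees) and still (distance between pin_collar and socket below 0.004 m and x of mark in the frame of station below -0.01 m and y of mark in the frame of station between -0.006 and 0.006 m and angular speed of pin below 0.3 rad/s), for 0.5 s.
2. the pin's tip has passed down through the upper bushing (horizontal distance between pin_tip and upper_bushing below 0.0065 m and z of pin_tip in the frame of upper_bushing below -0.012 m and angle between pin's own z axis and vertical below 0.3 rad), for 0.05 s.
At the end, for the whole second after the job is handed in: The gripper holds the pin (more than 2 N), upright within 0.1 rad and still (under 20 mm/s), spanning both bushings: tip 3 to 23 mm below the lower bushing's underside, within 5 mm of its axis, collar at least 3 mm clear above the upper bushing; bystanders within 30 mm of where they were (horizontal distance between pin_tip and lower_bushing below 0.005 m and angle between pin's own z axis and vertical below 0.1 rad and z of pin_tip in the frame of lower_bushing between -0.023 and -0.003 m and z of pin_collar in the frame of upper_bushing above 0.003 m and contact force between the fingers and pin above 2 N and linear speed of pin below 0.02 m/s and distance of each of circuit_board, flux_jar, iron_stand, meter from where it was at the start of the episode below 0.03 m); the arm keeps its last pose, push and grip.
It fails at once if a bystander is pushed more than 30 mm or knocked over (distance of any of circuit_board, flux_jar, iron_stand, meter from where it was at the start of the episode above 0.03 m or angle between any of circuit_board, flux_jar, iron_stand, meter's own z axis and vertical above 0.5 rad).
It also fails if it takes over 53 s, if anything falls off the work surface, if the arm or the gripper's body presses on something with over 40 N, if the wrist force passes 120 N, or if a joint passes its speed limit or range.

## Working session

There is one attempt and no reset: what is moved stays moved. The work goes in short steps, each a Python script; the robot and the scene stay as the last script left them, time stands still between calls to the robot, and variables do not carry over. Pictures are saved under pics/ and viewed, at most 10 in all, crops included, and the job is handed in when it is done.

```bash
mkdir -p pics; python3 - <<'E'
from station import ctrl, readout, camera, calibration
import cv2, numpy as np
for n in ["scene","top"]:
    im=camera(n); cv2.imwrite(f"pics/{n}0.png",im[:,:,::-1])
    c=calibration(n); print(n,np.round(c["K"],1).tolist(),np.round(c["R"],3).tolist(),np.round(c["t"],3).tolist())
o=readout.get_obs(); print(o)
E
```

```text
scene [[484.1, 0.0, 320.1], [0.0, 484.1, 235.2], [0.0, 0.0, 1.0]] [[0.545, 0.838, 0.007], [0.564, -0.36, -0.743], [-0.621, 0.409, -0.669]] [-0.358, -0.29, 1.582]
top [[589.7, 0.0, 334.1], [0.0, 589.7, 241.5], [0.0, 0.0, 1.0]] [[-0.024, -1.0, -0.005], [-0.992, 0.024, -0.122], [0.122, 0.002, -0.992]] [0.013, 0.619, 1.363]
{'time': 0.1, 'joints': array([ 1.24709934,  0.38418505,  0.01636287,  1.37104737, -0.00629712,
        1.38819698, -0.04651296]), 'joint_velocities': array([ 5.94183998e-04, -2.87157637e-03,  2.13357600e-05, -2.33556315e-03,
       -2.47975277e-04,  6.02645581e-04, -2.05826253e-05]), 'effort': array([ 4.04567836e-03, -6.29129648e+01,  8.47845152e-01, -3.72756851e+01,
        1.67406636e-02,  1.04557659e-02, -2.22847046e-05]), 'tool_pos': array([ 0.16106907, -0.6033695 ,  0.20316027]), 'orientation': array([-3.13980518e+00,  2.53918759e-05,  2.60859291e-01]), 'wrist_force': array([0.11764489, 0.59259906, 0.51451844]), 'moment': array([ 0.01424008,  0.01730515, -0.00639013]), 'gripper_force': 0.0, 'width': 0.08544490036857144}
```

View pics/scene0.png

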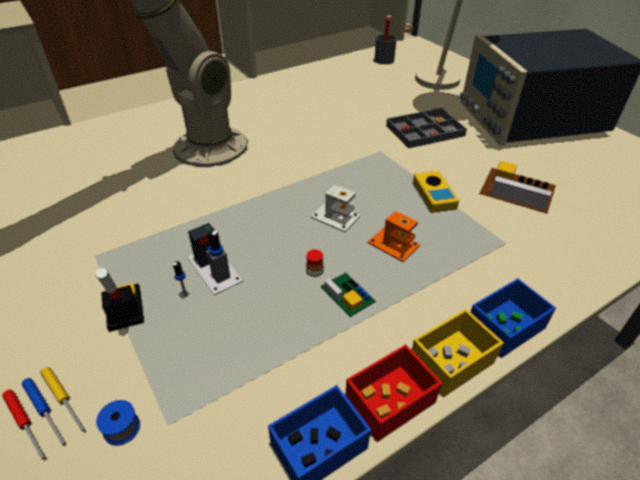

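View pics/top0.png

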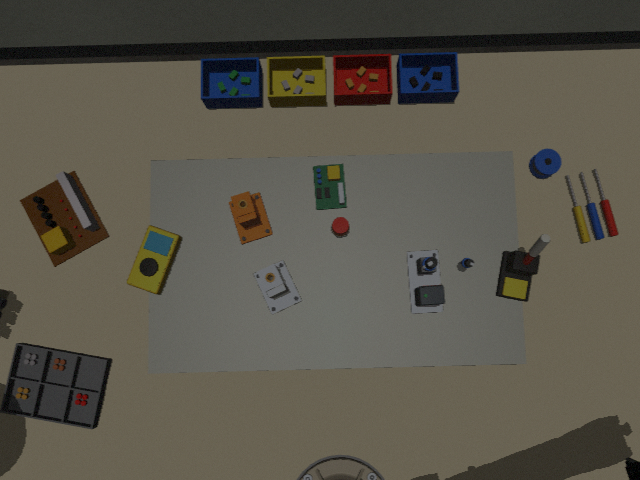

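The scene shows the large pin with its dark knob in the station pillar, at scene (217,245) and top (428,265). The smaller look-alike stands on the mat at scene (180,278) and top (467,263). The white bracket is at scene (340,205) and top (270,280), and the orange look-alike at scene (400,235) and top (245,207). I choose the pin in the socket beside the scanner and the white bracket, and check both in one crop.

```bash
cat > h.py <<'E'
from station import ctrl, readout, camera, calibration
import cv2, numpy as np
def ray(c,u,v,z):
    d=c["R"].T@np.linalg.inv(c["K"])@np.array([u,v,1.]); o=-c["R"].T@c["t"]
    return o+d*(z-o[2])/d[2]
def px(c,X):
    p=c["K"]@(c["R"]@np.asarray(X)+c["t"]); return p[:2]/p[2]
E
python3 - <<'E'
from h import *
c=calibration("top"); im=camera("top")[:,:,::-1]
f=lambda x,y:cv2.resize(np.clip(im[y:y+75,x:x+75]*1.0*2,0,255).astype(np.uint8),(400,400),interpolation=cv2.INTER_CUBIC)
cv2.imwrite("pics/crop1.png",np.hstack([f(400,245),f(240,245)]))
for n,u,v,z in [("knob",428,264,.139),("scanner",430,296,.097),("small",467,263,.08),("bush",270,278,.089)]: print(n,ray(c,u,v,z).round(3))
cw=calibration("wrist"); print(cw["K"].round(1).tolist(),cw["R"].round(3).tolist(),(-cw["R"].T@cw["t"]).round(3))
E
```

```text
knob [ 0.552 -0.206  0.139]
scanner [ 0.483 -0.214  0.097]
small [ 0.557 -0.305  0.08 ]
bush [0.533 0.146 0.089]
[[337.2, 0.0, 317.0], [0.0, 337.2, 237.3], [0.0, 0.0, 1.0]] [[0.257, -0.966, -0.001], [-0.932, -0.248, 0.265], [-0.256, -0.067, -0.964]] [ 0.226 -0.587  0.372]
```

View pics/crop1.png

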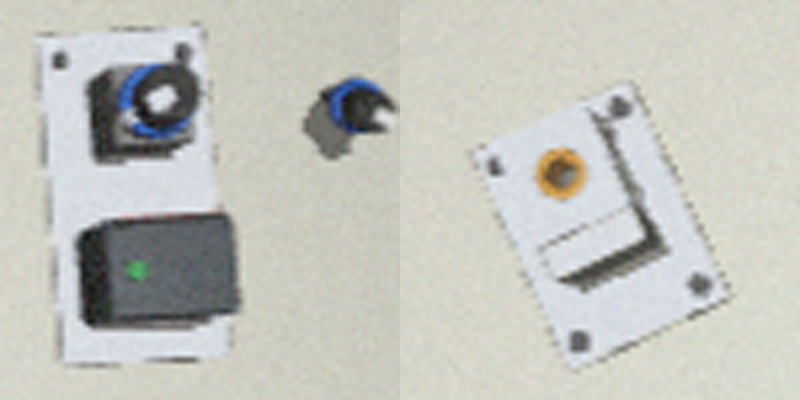

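The left crop shows the large pin in the pillar, its knob at top px (431,263), with the scanner below it (image down, about world −x). The small look-alike stands loose at right. The right crop shows the white bracket with its upper bushing at px (270,277.5). I'm going above the pin for a close look.

```bash
python3 - <<'E'
from h import *
o=readout.get_obs(); p=o["tool_pos"]
ctrl.servo_line([p[0],p[1],0.33],rate=0.3)
ctrl.move_pose([0.545,-0.212,0.28],[np.pi,0,0])
o=readout.get_obs(); print(o["time"],o["tool_pos"],o["joints"].round(2),o["orientation"])
c=calibration("wrist"); im=camera("wrist"); np.savez("pics/w1.npz",im=im,**c)
b=np.clip(im[:,:,::-1]*2.,0,255).astype(np.uint8); cv2.imwrite("pics/w1.png",b)
print(px(c,[.552,-.21,.139]))
E
```

```text
2.7 [ 0.54452545 -0.21348729  0.27991182] [ 0.58  0.3  -0.35  1.33  0.1   1.53 -1.33] [ 3.14110108e+00  3.09758587e-04 -2.07895078e-03]
[312.7976841  211.55013077]
```

View pics/w1.png

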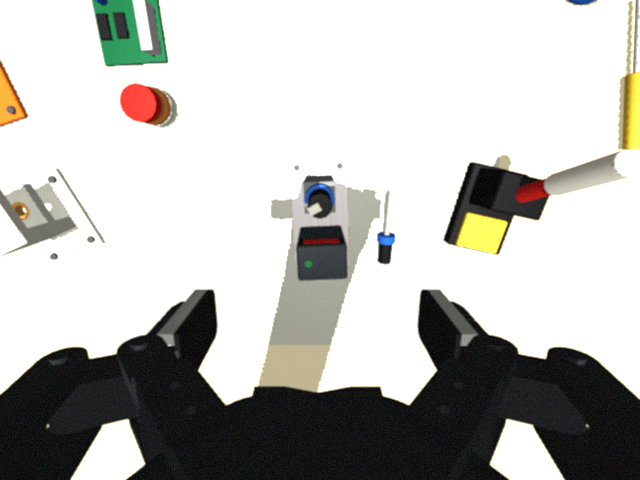

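The wrist view shows the big pin's knob at about (319,204) with its white stripe towards (314,210). The scanner's red window is at (321,241). The small look-alike now lies flat at about (386,230), and the bracket and jar are on the left. Next I measure the knob and stripe in a crop.

```bash
python3 - <<'E'
from h import *
d=np.load("pics/w1.npz"); im=d["im"]; c={k:d[k] for k in("K","R","t")}
x0,y0=290,170
cr=im[y0:y0+60,x0:x0+60]
cv2.imwrite("pics/w1c.png",cv2.resize(np.clip(cr[:,:,::-1]*2.,0,255).astype(np.uint8),(600,600),interpolation=cv2.INTER_CUBIC))
hsv=cv2.cvtColor(im,cv2.COLOR_RGB2HSV)
for n,m in [("blue",cv2.inRange(hsv,(105,120,40),(130,255,255))),("red",cv2.inRange(hsv,(0,150,60),(8,255,255)))]:
    mm=np.zeros_like(m); mm[170:250,290:350]=m[170:250,290:350]
    ys,xs=np.nonzero(mm); print(n,len(xs),xs.mean(),ys.mean(),xs.min(),xs.max(),ys.min(),ys.max())
for X in ([.552,-.21,.139],[.552,-.21,.099],[.552,-.21,0.]): print(px(c,X))
print(ray(c,388,190,0.005),ray(c,385,262,0.005))
E
```

```text
blue 222 319.4864864864865 191.68018018018017 305 333 184 205
red 27 321.4074074074074 241.77777777777777 305 336 240 243
[312.7976841  211.55013077]
[313.23377502 204.22468524]
[313.99021885 191.51795877]
[ 0.55436904 -0.3071777   0.005     ] [ 0.45435793 -0.3082929   0.005     ]
```

View pics/w1c.png

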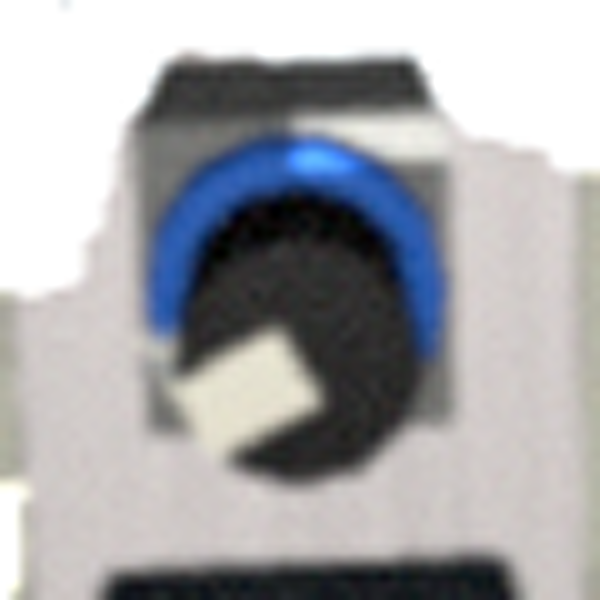

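```bash
python3 - <<'E'
from h import *
d=np.load("pics/w1.npz"); c={k:d[k] for k in("K","R","t")}
print("knob",ray(c,319.5,205.8,.139)); print("collar",ray(c,319.4,183.5,.099)-[.016,0,0])
print("stripe end",ray(c,290+19.8-.5,170+41-.5,.139)-ray(c,319.5,205.8,.139), "window",ray(c,321.4,241.8,.095))
print("top",ray(calibration("top"),430.8,262.7,.139), "bush top", ray(calibration("top"),240+(561-400)*.1875-.5,245+172*.1875-.5,.089))
for x,y,z in((.555,-.213,.113),(.533,.146,.113),(.533,.146,.2)):
  for yaw in range(-180,181,30):
    q=ctrl.solve_ik([x,y,z],[np.pi,0,np.radians(yaw)])
    print((x,y,z),yaw,None if q is None else q.round(2) if hasattr(q,'round') else np.round(q,2))
E
```

```text
knob [ 0.5573944  -0.21624573  0.139     ]
collar [ 0.55750673 -0.21646935  0.099     ]
stripe end [-0.00439211  0.00949335  0.        ] window [ 0.50992506 -0.2186116   0.095     ]
top [ 0.55442353 -0.21257779  0.139     ] bush top [0.53539244 0.14669372 0.089     ]
(0.555, -0.213, 0.113) -180 [ 0.95  0.52 -0.88  1.56  0.42  1.26  1.58]
(0.555, -0.213, 0.113) -150 [ 1.15  0.74 -1.29  1.55  0.72  1.4   1.9 ]
(0.555, -0.213, 0.113) -120 [-0.47  0.61  1.13  1.62 -0.58  1.28 -2.9 ]
(0.555, -0.213, 0.113) -90 [ 0.42  0.38 -0.14  1.58  0.06  1.18 -2.87]
(0.555, -0.213, 0.113) -60 [ 0.47  0.39 -0.21  1.58  0.08  1.19 -2.37]
(0.555, -0.213, 0.113) -30 [ 0.53  0.39 -0.28  1.58  0.11  1.19 -1.87]
(0.555, -0.213, 0.113) 0 [ 0.58  0.4  -0.34  1.57  0.14  1.19 -1.36]
(0.555, -0.213, 0.113) 30 [ 0.62  0.41 -0.4   1.57  0.17  1.2  -0.86]
(0.555, -0.213, 0.113) 60 [ 0.68  0.42 -0.48  1.57  0.2   1.2  -0.36]
(0.555, -0.213, 0.113) 90 [ 0.73  0.43 -0.55  1.57  0.24  1.21  0.14]
(0.555, -0.213, 0.113) 120 [ 0.79  0.45 -0.63  1.56  0.28  1.22  0.63]
(0.555, -0.213, 0.113) 150 [ 0.84  0.47 -0.71  1.56  
[... 1178 characters left out ...]
  1.54  0.5   1.45  1.91]
(0.533, 0.146, 0.2) -90 [-1.29  0.53  1.37  1.62 -0.52  1.43 -3.01]
(0.533, 0.146, 0.2) -60 [-0.88  0.26  0.68  1.6  -0.17  1.34 -2.8 ]
(0.533, 0.146, 0.2) -30 [ 0.12  0.27 -0.54  1.56  0.14  1.35 -2.53]
(0.533, 0.146, 0.2) 0 [ 0.16  0.28 -0.6   1.56  0.16  1.35 -2.02]
(0.533, 0.146, 0.2) 30 [ 0.21  0.3  -0.67  1.56  0.19  1.36 -1.52]
(0.533, 0.146, 0.2) 60 [ 0.26  0.31 -0.73  1.55  0.21  1.36 -1.01]
(0.533, 0.146, 0.2) 90 [ 0.29  0.32 -0.77  1.55  0.22  1.36 -0.5 ]
(0.533, 0.146, 0.2) 120 [ 0.31  0.32 -0.8   1.55  0.23  1.37  0.02]
(0.533, 0.146, 0.2) 150 [ 0.36  0.34 -0.86  1.55  0.26  1.37  0.52]
(0.533, 0.146, 0.2) 180 [ 0.59  0.52 -1.28  1.54  0.5   1.45  0.86]
```

```bash
python3 - <<'E'
from h import *
ims=[]
for yaw in (90,0):
    ctrl.move_pose([.556,-.2145,.21],[np.pi,0,np.radians(yaw)]); ctrl.sleep(.3)
    c=calibration("wrist"); im=camera("wrist"); np.savez(f"pics/k{yaw}.npz",im=im,**c)
    u,v=px(c,[.556,-.2145,.139]).round().astype(int); print(yaw,u,v,readout.get_obs()["tool_pos"],readout.get_obs()["time"])
    cr=im[v-35:v+35,u-35:u+35,::-1]
    ims.append(cv2.resize(np.clip(cr*3.,0,255).astype(np.uint8),(400,400),interpolation=cv2.INTER_CUBIC))
cv2.imwrite("pics/k.png",np.hstack(ims))
E
```

```text
90 316 238 [ 0.55602934 -0.21445331  0.21012077] 4.4417
0 317 240 [ 0.55599252 -0.21454138  0.20997097] 6.1417
```

View pics/k.png

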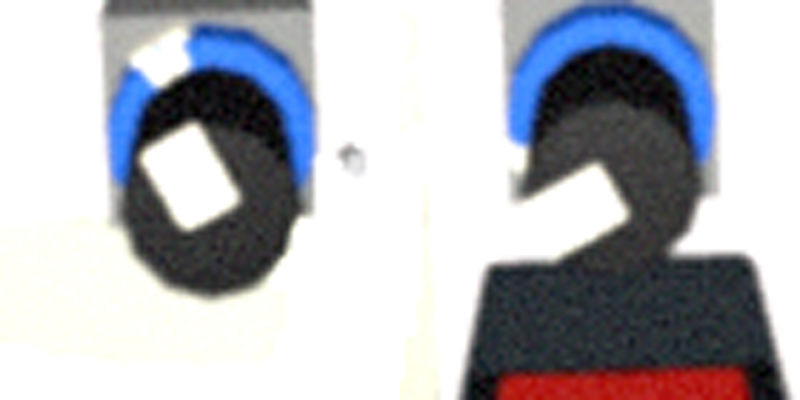

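```bash
python3 - <<'E'
from h import *
A=[];b=[]
for yaw,u,v in((90,317.25,239.25),(0,318.6,237.2)):
    d=np.load(f"pics/k{yaw}.npz"); c={k:d[k] for k in("K","R","t")}
    m=ray(c,u,v,.139)[:2]; print(yaw,m)
    t=np.radians(yaw); R=np.array([[np.cos(t),-np.sin(t)],[np.sin(t),np.cos(t)]])
    A.append(np.hstack([np.eye(2),R])); b.append(m)
s=np.linalg.solve(np.vstack(A),np.hstack(b)); print("p",s[:2],"e",s[2:])
E
```

```text
90 [ 0.55672914 -0.21513024]
0 [ 0.55790924 -0.21604216]
p [ 0.55686322 -0.21617625] e [0.00104601 0.00013409]
```

```bash
python3 - <<'E'
from h import *
p=[.5569,-.2162]; e=lambda a:[np.pi,0,np.radians(a)]
def s(t):
    o=readout.get_obs(); print(t,round(o["time"],2),o["tool_pos"].round(4),o["wrist_force"].round(1),o["moment"].round(2),o["width"].round(4),round(o["gripper_force"],1),o["orientation"].round(3))
print(ctrl.servo_line(p+[.16],e(0)))
print(ctrl.servo_line(p+[.112],rate=.08,f_stop=8)); s("down")
ctrl.clamp(); s("clamp")
ctrl.servo_line(p+[.112],e(32)); s("half")
ctrl.servo_line(p+[.112],e(64)); ctrl.sleep(.3); s("turned")
c=calibration("wrist"); im=camera("wrist"); t=camera("top")
u,v=px(c,p+[.092]).round().astype(int); print(u,v)
a=cv2.resize(np.clip(im[max(v-60,0):v+60,u-60:u+60,::-1]*2.5,0,255).astype(np.uint8),(400,400),interpolation=cv2.INTER_CUBIC)
b=cv2.resize(np.clip(t[230:310,390:470,::-1]*2.,0,255).astype(np.uint8),(400,400),interpolation=cv2.INTER_CUBIC)
cv2.imwrite("pics/turn.png",np.hstack([a,b]))
E
```

```text
False
FalseTraceback (most recent call last):
  File "<stdin>", line 6, in <module>
  File "<stdin>", line 4, in s
AttributeError: 'float' object has no attribute 'round'
```

```bash
cat >> h.py <<'E'
e=lambda a:[np.pi,0,np.radians(a)]
def s(t):
    o=readout.get_obs(); print(t,round(o["time"],2),o["tool_pos"].round(4),np.round(o["wrist_force"],1),np.round(o["moment"],2),round(o["width"],4),round(o["gripper_force"],1),np.round(o["orientation"],3))
E
python3 - <<'E'
from h import *
p=[.5569,-.2162]
s("down")
ctrl.clamp(); s("clamp")
ctrl.servo_line(p+[.112],e(32)); s("half")
ctrl.servo_line(p+[.112],e(64)); ctrl.sleep(.3); s("turned")
c=calibration("wrist"); im=camera("wrist"); t=camera("top")
u,v=px(c,p+[.092]).round().astype(int); print(u,v)
a=cv2.resize(np.clip(im[max(v-60,0):v+60,u-60:u+60,::-1]*2.5,0,255).astype(np.uint8),(400,400),interpolation=cv2.INTER_CUBIC)
b=cv2.resize(np.clip(t[230:310,390:470,::-1]*2.,0,255).astype(np.uint8),(400,400),interpolation=cv2.INTER_CUBIC)
cv2.imwrite("pics/turn.png",np.hstack([a,b]))
E
```

```text
down 7.38 [ 0.5571 -0.2162  0.1122] [1.1 0.4 1.3] [ 0.    0.   -0.03] 0.0854 0.0 [-3.142 -0.     0.   ]
clamp 8.14 [ 0.5569 -0.2164  0.112 ] [-0.2  0.8  1.4] [0.14 0.07 0.01] -0.0001 0.6 [ 3.141 -0.    -0.   ]
half 8.85 [ 0.5569 -0.2165  0.112 ] [ 0.2 -0.1  1.5] [-0.11 -0.04  0.04] 0.0001 0.7 [3.141 0.    0.556]
turned 9.86 [ 0.5569 -0.2162  0.112 ] [-0.  -0.5  0.4] [-0.05  0.02  0.02] 0.0005 0.8 [3.142 0.    1.116]
316 262
```

View pics/turn.png

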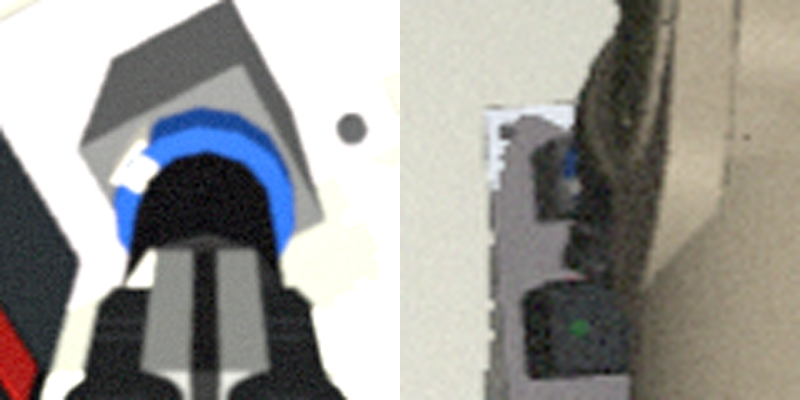

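The gripper shut on nothing (width 0). In the left image the shut fingers overlie the knob from crop row 250 down, and the pin has not turned: its mark is still at about 126°. I check whether the fingers are above or beside the knob.

```bash
python3 - <<'E'
from h import *
p=np.array([.5569,-.2162]); c=calibration("wrist"); t=np.radians(64); d=np.array([np.cos(t),np.sin(t)])
f=lambda q:((q-[316-60,262-60])/120*400).round()   # in crop px
for n,off,z in [("collar far top",.016,.099),("collar far bottom",.016,.085),("knob far base",.012,.099),("knob far top",.012,.139),("knob near top",-.012,.139),("tip",0,.104),("tip far edge",.011,.104),("grasp",.011,.123)]:
    print(n,f(px(c,list(p+off*d)+[z])))
print("cam",-c["R"].T@c["t"], "axis",c["R"][2])
im=camera("scene"); cs=calibration("scene"); q=px(cs,[*p,.12]).round().astype(int); print(q, px(cs,[*p,.139]),px(cs,[*p,.099]),px(cs,[*p,.085]))
cv2.imwrite("pics/sc1.png",cv2.resize(np.clip(im[q[1]-35:q[1]+35,q[0]-45:q[0]+45,::-1]*2.5,0,255).astype(np.uint8),(720,560),interpolation=cv2.INTER_CUBIC))
E
```

```text
collar far top [199. 124.]
collar far bottom [200. 103.]
knob far base [200. 147.]
knob far top [199. 233.]
knob near top [199. 394.]
tip [200. 224.]
tip far edge [199. 161.]
grasp [199. 200.]
cam [ 0.58687808 -0.1564211   0.28024575] axis [-0.11651241 -0.23801014 -0.96424895]
[214 241] [212.4527993  234.31265198] [214.99490385 247.64135798] [215.85518462 252.15196299]
```

View pics/sc1.png

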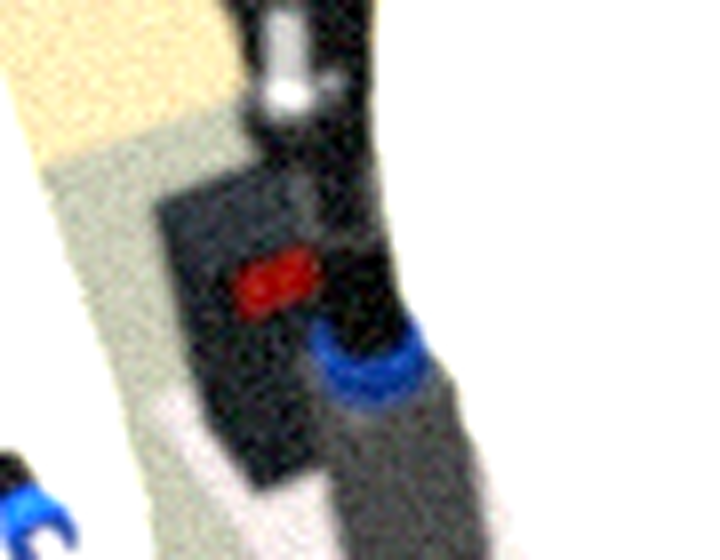

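The collar and knob fall where predicted, so the pin's position is right. Both views show the shut fingertips just above the knob's top, about 39 mm higher than the TCP figure implies. I probe down gently with the fingers shut to confirm this by touch.

```bash
python3 - <<'E'
from h import *
s("before")
r=ctrl.servo_line([.5569,-.2162,.095],rate=.03,f_stop=4); print(r); s("probe")
ctrl.servo_line([.5569,-.2162,.118],rate=.1); s("up")
E
```

```text
before 10.01 [ 0.5569 -0.2162  0.112 ] [ 1.  -0.1  2.1] [-0.04  0.    0.01] -0.0 0.8 [3.142 0.    1.117]
True
probe 10.22 [ 0.5571 -0.2163  0.112 ] [-1.7  0.1  6.8] [0.09 0.36 0.05] 0.0001 3.0 [3.141 0.    1.117]
up 10.47 [ 0.5571 -0.2162  0.1184] [-0.7 -0.5  0.1] [0.02 0.02 0.03] 0.0002 0.0 [3.141 0.    1.117]
```

The fingers were already touching the knob's top at TCP 0.112, so the real pads sit higher than stated. I go about 24 mm deeper at yaw 0, where nothing is beside the knob, and grip.

```bash
python3 - <<'E'
from h import *
p=[.5569,-.2162]
ctrl.servo_line(p+[.15],rate=.25); ctrl.release()
ctrl.servo_line(p+[.15],e(0))
s("open"); print(ctrl.servo_line(p+[.088],rate=.1,f_stop=6)); s("down")
ctrl.clamp(); s("clamp")
E
```

```text
open 12.79 [ 0.5569 -0.2162  0.15  ] [0.4 0.4 0.3] [-0.01  0.02  0.01] 0.0855 0.0 [-3.142e+00 -0.000e+00  1.000e-03]
False
down 13.56 [ 0.5573 -0.2163  0.0885] [-0.2 -0.6 -0.5] [-0.   -0.   -0.08] 0.0855 0.0 [ 3.141e+00 -1.000e-03  0.000e+00]
clamp 14.16 [ 0.5572 -0.2164  0.0885] [-0.2 -0.7  3.4] [-0.07  0.02  0.  ] 0.0221 58.9 [ 3.141e+00 -1.000e-03 -0.000e+00]
```

```bash
python3 - <<'E'
from h import *
p=[.5572,-.2163]; z=.0885
for a in (32,63):
    ctrl.servo_line(p+[z],e(a)); s(a)
ctrl.sleep(.6)
c=calibration("wrist"); im=camera("wrist")
u,v=px(c,p+[.092]).round().astype(int); print(u,v); v=min(v,410)
cv2.imwrite("pics/turn2.png",cv2.resize(np.clip(im[v-70:v+70,u-110:u+76,::-1]*2.5,0,255).astype(np.uint8),(744,560),interpolation=cv2.INTER_CUBIC))
np.savez("pics/turn2.npz",im=im,**c)
E
```

```text
32 14.87 [ 0.5573 -0.216   0.0885] [0.7 0.8 2.6] [ 0.35 -0.01 -0.02] 0.0222 58.9 [-3.141 -0.     0.556]
63 15.56 [ 0.5571 -0.2164  0.0885] [0.4 0.8 2.3] [0.34 0.09 0.02] 0.0223 58.9 [-3.142  0.     1.096]
316 277
```

View pics/turn2.png

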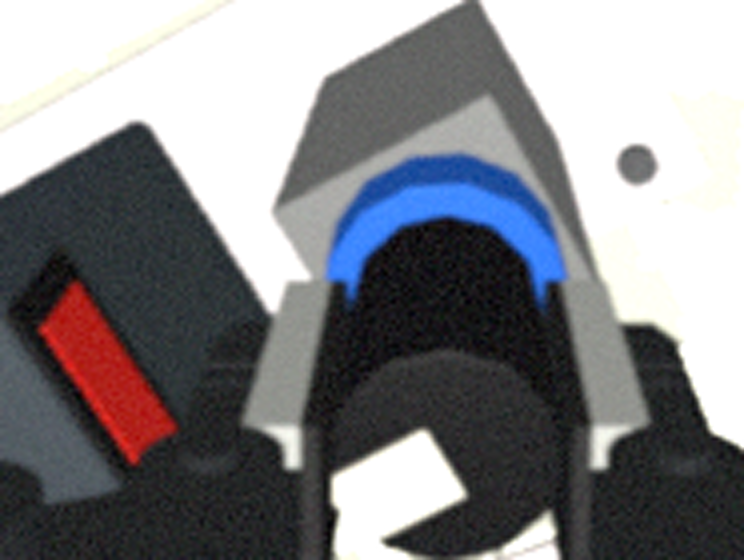

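The knob is gripped, and its stripe points left and slightly down in the tool view. That is about 183° in the world, towards the red window at crop (110,380). Next I lift and look at the white bracket's bushing from two yaws, by brass mask.

```bash
python3 - <<'E'
from h import *
ctrl.sleep(.3)
ctrl.servo_line([.5572,-.2163,.25],rate=.12); s("lift")
b0=np.array([.538,.143]); A=[];bb=[];ims=[]
for yaw in (63,0):
    t=np.radians(yaw); R=np.array([[np.cos(t),-np.sin(t)],[np.sin(t),np.cos(t)]])
    q=b0-R@[.055,0]
    ctrl.move_pose([*q,.22],e(yaw)); ctrl.sleep(.3); s(yaw)
    c=calibration("wrist"); im=camera("wrist"); np.savez(f"pics/b{yaw}.npz",im=im,**c)
    u,v=px(c,[*b0,.089]); print("pred",u,v)
    hsv=cv2.cvtColor(im,cv2.COLOR_RGB2HSV); m=cv2.inRange(hsv,(10,110,50),(28,255,255))
    w=np.zeros_like(m); sl=(slice(max(int(v)-45,0),int(v)+45),slice(int(u)-45,int(u)+45)); w[sl]=m[sl]
    cs,_=cv2.findContours(w,cv2.RETR_EXTERNAL,cv2.CHAIN_APPROX_NONE)
    k=max(cs,key=cv2.contourArea); h=cv2.convexHull(k); el=cv2.fitEllipse(h); print("ellipse",el,cv2.contourArea(k))
    mm=ray(c,*el[0],.089)[:2]; print("raw",mm); A.append(np.hstack([np.eye(2),R])); bb.append(mm)
    ims.append(cv2.resize(np.clip(im[sl][:,:,::-1]*2.,0,255).astype(np.uint8),(400,400)))
cv2.imwrite("pics/b.png",np.hstack(ims))
x=np.linalg.solve(np.vstack(A),np.hstack(bb)); print("p",x[:2],"e",x[2:])
E
```

```text
lift 18.0 [ 0.5568 -0.2162  0.2491] [-0.2  0.2 -1.9] [ 0.04 -0.02  0.  ] 0.0223 58.7 [-3.14  0.    1.1 ]
63 19.5 [0.5133 0.0932 0.2199] [ 0.1  0.1 -0.6] [-0.02  0.04  0.02] 0.0223 58.7 [-3.141 -0.     1.098]
pred 315.43525767228624 158.24121947485162
ellipse ((311.6885070800781, 155.763916015625), (23.31542205810547, 23.92533302307129), 165.31219482421875) 414.0
raw [0.53607545 0.14632603]
0 20.93 [0.4831 0.1428 0.22  ] [-0.7  0.8 -1.1] [0.03 0.04 0.03] 0.0222 58.7 [-3.141  0.    -0.   ]
pred 316.3478251193024 159.81103033705557
ellipse ((312.5763244628906, 162.05104064941406), (23.158740997314453, 24.169286727905273), 175.21487426757812) 409.0
raw [0.53610864 0.14627197]
p [0.53604793 0.14627191] e [6.07101849e-05 5.42326907e-08]
```

View pics/b.png

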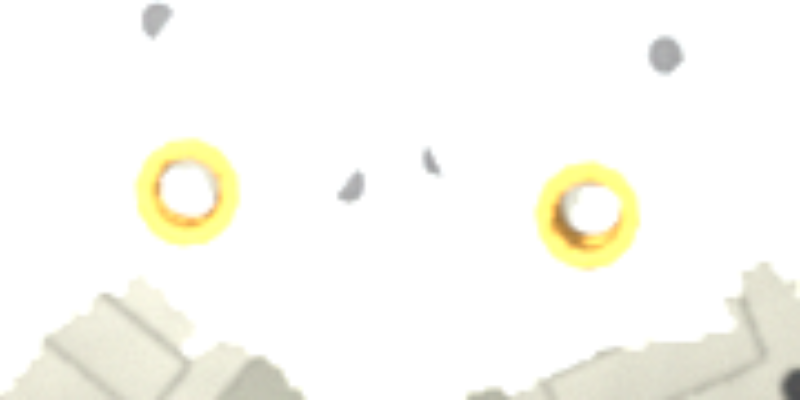

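Both views put the white bracket's bushing at (0.536, 0.146), seen at crop (188,190) and (588,215), with no camera bias. I move over it and lower under force watch.

```bash
python3 - <<'E'
from h import *
b=[.5360,.1463]
ctrl.servo_line(b+[.22],rate=.12); ctrl.servo_line(b+[.180],rate=.1); ctrl.sleep(.3); s("above")
r=ctrl.servo_line(b+[.1065],rate=.04,f_stop=6); print(r); s("down")
E
```

```text
above 22.42 [0.5363 0.1465 0.1806] [ 0.  -0.2 -0.6] [ 0.02  0.02 -0.02] 0.0223 58.7 [-3.141e+00 -1.000e-03  0.000e+00]
False
down 24.4 [0.5361 0.1464 0.1067] [ 0.2  0.1 -0.6] [-0.01  0.03 -0.03] 0.0219 58.7 [-3.142 -0.    -0.   ]
```

```bash
python3 - <<'E'
from h import *
for n in("scene","wrist"):
    c=calibration(n); im=camera(n); hsv=cv2.cvtColor(im,cv2.COLOR_RGB2HSV)
    u,v=px(c,[.536,.1463,.11]); m=cv2.inRange(hsv,(105,120,30),(130,255,255)); r=20 if n=="scene" else 70
    y0,x0=int(v)-r,int(u)-r; ys,xs=np.nonzero(m[y0:y0+2*r,x0:x0+2*r]); ys+=y0;xs+=x0
    print(n,"pred mid",u,v,"blue",len(xs),xs.min(),xs.max(),ys.min(),ys.max())
    if n=="scene":
        for z in(.103,.117): 
            a=np.linspace(0,6.28,60); q=np.array([px(c,[.536+.016*np.cos(t),.1463+.016*np.sin(t),z]) for t in a]); print(z,q.min(0),q.max(0))
    else:
        for k,z in(("bottom",.103),("top",.117)): print(k,px(c,[.552,.1463,z]))
        print(px(c,[.536,.1303,.117]),px(c,[.536,.1623,.117]))
s("now")
E
```

```text
scene pred mid 342.73434147969886 187.10267181535204 blue 58 338 347 184 192
0.103 [336.38938165 185.61416666] [348.87983525 193.08698855]
0.117 [336.55044605 181.18660515] [349.13597535 188.63048632]
wrist pred mid 316.47020648654564 278.4131864639797 blue 981 289 346 246 283
bottom [316.45003313 245.36509518]
top [316.40710545 253.54295025]
[348.15074822 283.68369995] [284.74980386 283.73862995]
now 24.5 [0.5361 0.1463 0.1067] [-0.5 -0.2 -0.5] [0.04 0.01 0.01] 0.0214 58.7 [-3.142 -0.    -0.   ]
```

```bash
python3 - <<'E'
from h import *
ctrl.sleep(.3); s("pre"); print(ctrl.hand_in())
E
```

```text
pre 24.8 [0.536  0.1463 0.1065] [ 1.1 -0.2 -1.2] [0.03 0.05 0.02] 0.0221 58.7 [ 3.142 -0.     0.   ]
the job is handed in; nothing more can be done
None
```

I handed the job in at about 25 s: the pin was turned to face the scanner, then lowered through both bushings of the white bracket without contact. It was still held upright, with the tip about 12 mm below the lower bushing by the TCP height and camera check; no verdict was returned.

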